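# Pack the rope anchor kit tray

### The job

Pack the rope anchor kit: set the roller frame that has its roller, the floor pulley, the anchor plate with the eye and the marker lamp upright into the black inserts of the grey tray, each fully down in the recess made for its base (long slot, square, large round, small round). Leave the frame that has lost its roller and the anchor plate that has lost its eye where they lie.

Things in the scene. Friction and masses are not known exactly. Their poses are not given: they have to be found in the camera images.
- edge_roller: Edge roller: a steel frame (base plate 100 x 40 x 6 mm, an upright end cheek 6 mm thick, 40 mm wide and up to 52 mm high at each end) with a plain metal roller 34 mm in diameter and 88 mm long between the cheeks, its axis along x, 31 mm above the underside. About 0.4 kg. Goes into the long slot. Origin: centre of the underside; x along the 100 mm length, z up. Best gripped at mid-length across the roller (along y).
- floor_pulley: Floor pulley: a square steel base plate 52 x 52 x 8 mm with two upright cheeks (40 mm long in x, up to 58 mm high, 30 mm over their outer faces in y) and a wheel of 46 mm diameter between them, top at 59 mm. About 0.35 kg. Goes into the square recess. Origin: centre of the underside; z up. Best gripped across the cheeks (along y).
- anchor_eye: Anchor plate with its eye: a round steel plate 56 mm in diameter and 8 mm thick, a 24 mm collar up to 18 mm, and a closed upright ring of 14 mm round bar (44 mm wide in x, 14 mm thick in y, centre 37 mm and top 59 mm above the underside, hole 16 mm). About 0.35 kg. Goes into the large round recess. Origin: centre of the underside; z up; the ring stands in the x-z plane. Best gripped across the ring (along y) in its upper half.
- marker_lamp: Marker lamp: a small upright lamp, black round body 36 mm in diameter and 46 mm high, with a white lens of 30 mm diameter on top, 64 mm high in all. About 0.16 kg. Goes into the small round recess, lens up. Origin: centre of the underside; z up.
- bare_frame: Look-alike, to be left: the same steel frame as the edge roller (100 x 40 mm, cheeks 52 mm high) without a roller, empty between its cheeks. Origin: centre of the underside; x along its length.
- bare_stud: Look-alike, to be left: the same round plate (56 mm) and collar as the anchor plate, but with only a plain upright stud 14 mm in diameter, 42 mm high in all, instead of the ring. Origin: centre of the underside.
- slot_insert: Black insert in the tray with a long slot 112 mm (along y) x 56 mm (along x), for the edge roller. Outside 96 x 126 x 14 mm; the recess is 10 mm deep and centred, with a white floor. Origin: centre of the underside, so the recess floor is at z = +4 mm and the rim at z = +14 mm; x along the 96 mm side, y along the 126 mm side (all inserts and the tray have the same directions). Fixed; its underside is 6 mm above the table.
- square_insert: Black insert in the tray with a square recess 68 x 68 mm, for the floor pulley. Outside 96 x 126 x 14 mm; the recess is 10 mm deep and centred, with a white floor. Origin: centre of the underside, so the recess floor is at z = +4 mm and the rim at z = +14 mm; x along the 96 mm side, y along the 126 mm side (all inserts and the tray have the same directions). Fixed; its underside is 6 mm above the table.
- large_round_insert: Black insert in the tray with a round recess 72 mm in diameter, for the anchor plate with the eye. Outside 96 x 126 x 14 mm; the recess is 10 mm deep and centred, with a white floor. Origin: centre of the underside, so the recess floor is at z = +4 mm and the rim at z = +14 mm; x along the 96 mm side, y along the 126 mm side (all inserts and the tray have the same directions). Fixed; its underside is 6 mm above the table.
- small_round_insert: Black insert in the tray with a round recess 52 mm in diameter, for the marker lamp. Outside 96 x 126 x 14 mm; the recess is 10 mm deep and centred, with a white floor. Origin: centre of the underside, so the recess floor is at z = +4 mm and the rim at z = +14 mm; x along the 96 mm side, y along the 126 mm side (all inserts and the tray have the same directions). Fixed; its underside is 6 mm above the table.
Mind the look-alikes: they are no part of the job. Leave any green look-alike of the floor_pulley alone.

How it is judged (in metres and radians):
At the end, for the whole second after the job is handed in: Roller, pulley, eye plate and lamp each stand released and at rest in their own recess: within 14 mm of the insert's centre, underside at most 8 mm above the insert's underside (floor: 4 mm), tilt under 0.1 rad. The bare frame and bare stud plate are within 30 mm of their start (horizontal distance between edge_roller and slot_insert below 0.014 m and z of edge_roller in the frame of slot_insert below 0.008 m and angle between each of edge_roller, floor_pulley, anchor_eye, marker_lamp's own z axis and vertical below 0.1 rad and linear speed of each of edge_roller, floor_pulley, anchor_eye, marker_lamp below 0.02 m/s and horizontal distance between floor_pulley and square_insert below 0.014 m and z of floor_pulley in the frame of square_insert below 0.008 m and horizontal distance between anchor_eye and large_round_insert below 0.014 m and z of anchor_eye in the frame of large_round_insert below 0.008 m and horizontal distance between marker_lamp and small_round_insert below 0.014 m and z of marker_lamp in the frame of small_round_insert below 0.008 m and distance of each of bare_frame, bare_stud from where it was at the start of the episode below 0.03 m); the robot touches nothing.
It fails at once if the frame without a roller or the plate without an eye is moved more than 30 mm or tipped (distance of any of bare_frame, bare_stud from where it was at the start of the episode above 0.03 m or angle between any of bare_frame, bare_stud's own z axis and vertical above 0.35 rad).
It also fails if it takes over 128 s, if anything falls off the work surface, if the arm or the gripper's body presses on something with over 40 N, if the wrist force passes 120 N, or if a joint passes its speed limit or range.

### The arm

A 6-joint arm with a two-finger parallel gripper is mounted at the origin on the work surface. World frame = base frame: x ahead of the robot, y to its left, z up, the work surface at z = 0. Lengths are in m, angles in degrees, forces in N, time in s.
With the tool pointing down it reaches from about 0.375 to 0.9 m from the base axis. Payload 3.1 kg.
Tool frame: the origin (TCP) lies at the very end of the fingers, on their centre line; the grasp point (between the pads) lies behind it (bot.grip_depth is the z of the grasp point in the tool frame, in m); z points along the fingers, y is the direction in which the jaws open and shut (so a half turn about z gives the same grasp; the last joint's range is limited). The gripper opens to 87 mm and grips with 3 to 60 N. Pads are 19 mm wide; open, the fingers measure 117 mm over their backs; the gripper's body (75 mm by 190 mm) begins 51 mm behind the grasp point.
Start: joints at [-85.858, 30.224, 82.088, -0, 67.689, -10.227], TCP at [0.155, -0.605, 0.223] pointing down, gripper open.
Joint ranges: [-176.69, 176.69], [-43.24, 126.21], [12.49, 139.97], [-82, 262], [0, 151.66], [-163.58, 163.58]. Speed limits (degrees/s): [159.86, 159.86, 180, 180, 180, 180].

### API

Orientations are given as a 3x3 rotation matrix whose columns are the frame's x, y, z axes.
In Python, from rig import bot, vision gives the robot as it stands. The module is installed in compiled form; this text tells all that it offers.
- The arm moves only by the shell command python3 -m jog 'ROWS'. ROWS is JSON, a list of rows, each a list of 3 entries, a list of its own where there are three numbers: the shift along the tool's x, y, z in mm, then the turn, a rotation vector about the tool's x, y, z in degrees, then the closure, from 0 (fully open) to 1 (shut). In form: [[[dx, dy, dz], [wx, wy, wz], fingers], ...]. A call has 1 to 12 rows; each row is the pose to reach, as a shift and turn from the pose commanded when the call began, along the tool's axes at that moment; what a row does not reach only later rows make up. A row lasts 1/12 s, in which the tool goes at most 41.7 mm and 7.16 degrees, less where a joint would pass 70% of its speed; a pose out of reach is approached as far as the arm can. A call with a gripper value outside its range is refused whole. The fingers move at their own pace and stop on an object; the grip force is fixed at half the most. Time passes only in rows, so rows that repeat a pose let the fingers close. It gives the time, the measured TCP pose, the force and the opening at its end, in the units of the state.
- bot.read_state(): the state, without advancing time (a new reading comes with each control period).
- vision.capture(name): name is "scene" or "top"; returns the picture (480x640x3 uint8, red, green, blue); there is no depth.
- vision.camera_info(name): a dict with "intrinsics" (3x3 intrinsics, pixels), "dist" ([k1, k2, p1, p2, k3] as OpenCV has them; the pictures are not rectified), "camera_from_world" (4x4, takes a point from world to camera coordinates). Camera axes: x right, y up, looking along -z (the intrinsics and any distortion apply to the point x, -y, -z); pixel columns grow to the right and rows downward; lengths in m; the calibration is good to about 2 mm. A picture is of the moment at which its call begins. camera_info takes no time and is no camera call.
- bot.hand_in(): hands the job in, once; it reports no verdict.
The state is a dict: "time_s": time; "joint_positions": joint angles; "qvel": joint speeds; "tau": joint torques, N m; "position": TCP position; "tcp_rot": TCP orientation; "force": force on the tool from outside, world axes, zero at the start; "moment": the same for the moment, N m; "opening": opening from 0.0 (shut) to 1.0 (fully open).
Only numpy, scipy, OpenCV 4.12 (cv2) and the standard library are available. Lean on these libraries where they do the work, as an engineer would, in place of code of your own. Each camera call takes 0.05 s, during which the arm holds its last target. There are 200 camera calls.

## Working session

There is one attempt and no reset: what is moved stays moved. The work goes in short steps, Python scripts to look and compute and a shell command to move; the robot and the scene stay as the last step left them, time stands still between calls to the robot, and variables do not carry over. Pictures are saved under pics/ and viewed, about 12 in all and at most 16, crops included, and the job is handed in when it is done.

```bash
mkdir -p pics; python3 - <<'E'
from rig import bot,vision
import cv2,numpy as np
for n in("scene","top"):
    i=vision.capture(n); cv2.imwrite(f"pics/{n}0.png",i[:,:,::-1]); c=vision.camera_info(n); print(n,c["intrinsics"],c["dist"],np.round(c["camera_from_world"],4).tolist())
s=bot.read_state();print(s["time_s"],s["position"],np.round(s["tcp_rot"],3).tolist(),s["opening"],bot.grip_depth)
E
```

```text
scene [[599.21274147   0.         313.98239356]
 [  0.         599.21274147 236.48910399]
 [  0.           0.           1.        ]] [-0.01706415  0.          0.          0.          0.        ] [[-0.7286, 0.6848, 0.0176, 0.3674], [-0.415, -0.4617, 0.784, 0.1553], [0.545, 0.5639, 0.6205, -1.5278], [0.0, 0.0, 0.0, 1.0]]
top [[437.15510037   0.         313.40818446]
 [  0.         437.15510037 239.79579835]
 [  0.           0.           1.        ]] [-0.08531417  0.          0.          0.          0.        ] [[0.0009, -0.9997, -0.0226, -0.0021], [0.9987, -0.0002, 0.0505, -0.4795], [-0.0505, -0.0226, 0.9985, -0.7689], [0.0, 0.0, 0.0, 1.0]]
0.1 [ 0.15508006 -0.60479412  0.22166888] [[0.969, 0.248, -0.0], [0.248, -0.969, 0.002], [0.0, -0.002, -1.0]] 1.0001612727366622 -0.0187
```

View pics/scene0.png

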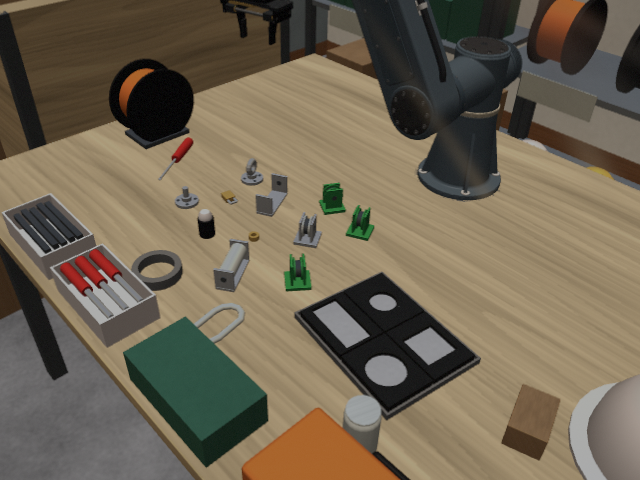

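View pics/top0.png

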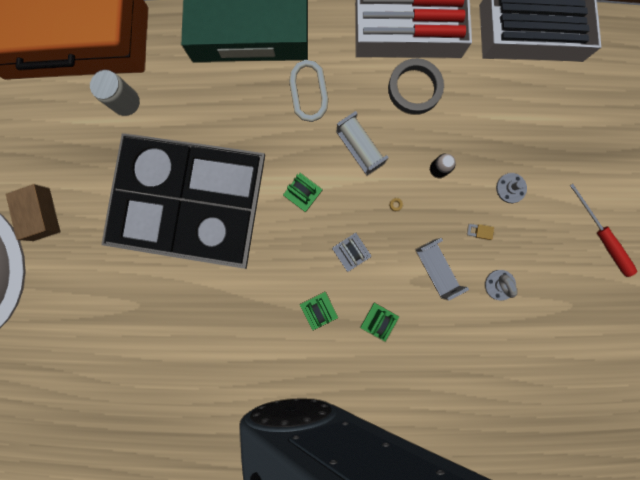

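```bash
cat > h.py <<'E'
import numpy as np,cv2
from rig import vision,bot
def ray(n,uv):
    c=vision.camera_info(n);T=np.array(c["camera_from_world"])
    p=cv2.undistortPoints(np.array([[uv]],float),np.array(c["intrinsics"]),np.array(c["dist"]))[0,0]
    R=T[:3,:3]; return -R.T@T[:3,3], R.T@np.array([p[0],-p[1],-1])
def plane(n,uv,z):
    o,d=ray(n,uv); return (o+d*(z-o[2])/d[2])[:2]
def proj(n,P):
    c=vision.camera_info(n);T=np.array(c["camera_from_world"]);q=T[:3,:3]@np.array(P)+T[:3,3];q=q*[1,-1,-1]
    return cv2.projectPoints(q[None],np.zeros(3),np.zeros(3),np.array(c["intrinsics"]),np.array(c["dist"]))[0][0,0]
E
python3 - <<'E'
from h import *
im=cv2.imread("pics/top0.png")
g=im.min(2)
m=np.zeros_like(g);m[130:270,100:268]=(g[130:270,100:268]>120)*255
for c in cv2.findContours(m,cv2.RETR_EXTERNAL,cv2.CHAIN_APPROX_NONE)[0]:
    if cv2.contourArea(c)<200: continue
    W=np.array([plane("top",p[0]+0.0,0.010) for p in c],np.float32)
    r=cv2.minAreaRect(W*1000); print(np.round(c.mean((0,1))),np.round(r[0],1),np.round(r[1],1),round(r[2],1))
a=cv2.resize(im[105:210,320:540],(0,0),fx=3.6,fy=3.6,interpolation=cv2.INTER_CUBIC)
b=cv2.resize(im[215:310,320:540],(0,0),fx=3.6,fy=3.6,interpolation=cv2.INTER_CUBIC)
cv2.imwrite("pics/a.png",a);cv2.imwrite("pics/b.png",b)
E
```

```text
[212. 231.] [493.9 182.8] [47.3 46. ] 0.7
[142. 221.] [515.1 312.3] [63.1 65.9] 80.8
[221. 177.] [594.  167.4] [109.   53.2] 80.8
[152. 167.] [613.7 296.9] [65.4 65.7] 89.3
```

View pics/a.png

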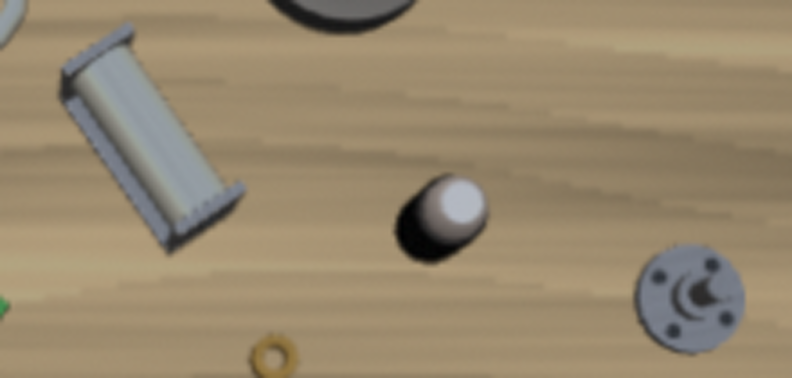

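View pics/b.png

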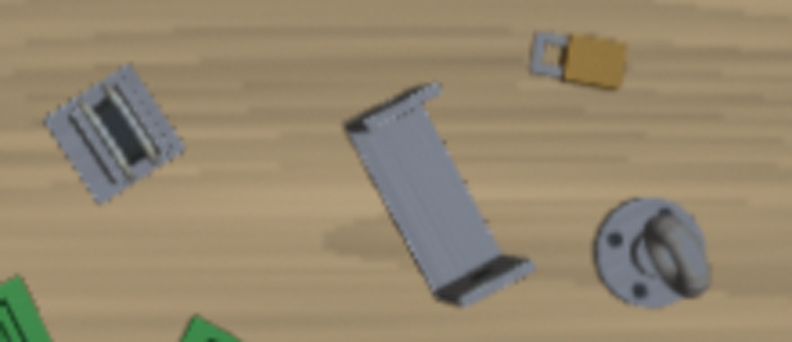

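Scene is clear: roller at top-view px (362,144), grey pulley (351,251), eye (502,285), lamp (444,165). The bare frame is at (441,270) and the stud at (512,187). The crops give base corners and circles, which I now turn into positions.

```bash
python3 - <<'E'
from h import *
def P(x,y,o,z): return plane("top",((x+.5)/3.6-.5+320,(y+.5)/3.6-.5+o),z)*1000
r=[P(*q,105,.052) for q in [(62,70),(130,27),(172,237),(243,186)]]
print("roller",np.mean(r,0),np.linalg.norm(r[0]-r[1]),np.linalg.norm(r[0]-r[2]))
d=(r[0]+r[1]-r[2]-r[3]);print("x yaw",np.degrees(np.arctan2(d[1],d[0])))
p=[P(*q,215,.008) for q in [(45,121),(129,64),(185,151),(101,203)]]
d=p[1]+p[0]-p[2]-p[3]
print("pulley",np.mean(p,0),"x yaw",np.degrees(np.arctan2(d[1],d[0])),[np.linalg.norm(p[i]-p[i-1]) for i in range(4)])
print("lamp base",P(432,227,105,0),"top",P(463,202,105,.064))
print("eye plate",P(652,252,215,.008),"stud",P(690,299,105,.008))
a,b=P(648,215,215,.037),P(700,293,215,.045);print("ring yaw",np.degrees(np.arctan2(*(a-b)[::-1])))
print("bottle",plane("top",(108,85),.09),plane("top",(122,100),0.0),"frame",plane("top",(441,270),.02))
im=cv2.imread("pics/scene0.png")
cv2.imwrite("pics/c.png",cv2.resize(im[145:295,140:390],(0,0),fx=3.2,fy=3.2,interpolation=cv2.INTER_CUBIC))
for n,q in dict(roller=(.66,0,0)).items(): pass
E
```

```text
roller [648.3149816  -85.89698475] 39.024587496118116 96.56983371813482
x yaw 33.42035893830805
pulley [457.7076031  -70.30565969] x yaw 33.3959618764769 [np.float64(49.30926752126106), np.float64(50.64409098538616), np.float64(51.44097907635358), np.float64(49.15004326258076)]
lamp base [ 612.5456587  -233.31263875] top [ 610.5903522 -230.9986705]
eye plate [ 398.79640953 -339.27147468] stud [ 574.75602967 -362.80914111]
ring yaw 30.383437516067815
bottle [0.74080433 0.34799173] [0.74823348 0.36515268] frame [ 0.42568034 -0.22738829]
```

View pics/c.png

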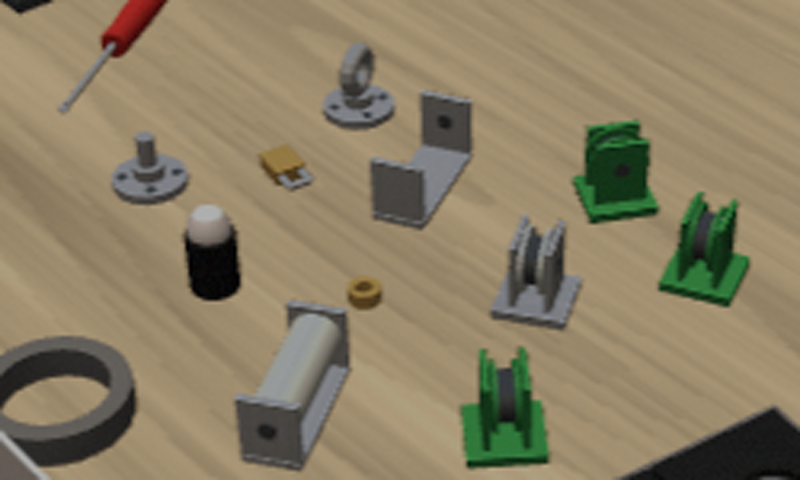

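```bash
cat >> h.py <<'E'
def plan(*wps):
    "wps: (x,y,z mm, yaw deg) -> shifts in present tool axes"
    s=bot.read_state();R=np.array(s["tcp_rot"]);p=np.array(s["position"])*1000
    yaw=np.degrees(np.arctan2(R[1,0],R[0,0]))
    print("t",round(s["time_s"],2),"at",p.round(1),"yaw",round(yaw,1),"tilt",np.round(R[:2,2],4),"open",round(s["opening"],3),"F",np.round(s["force"],1),"q",np.round(s["joint_positions"],0))
    for w in wps:
        d=(w[3]-yaw+180)%360-180
        print(w,"shift",(R.T@(np.array(w[:3])-p)).round(1),"wz",round(-d,1))
E
python3 - <<'E'
from h import *
S=lambda x,y,z:plane("scene",((x+.5)/3.2-.5+140,(y+.5)/3.2-.5+145),z)*1000
print("eye",S(358,105,.008),"stud",S(150,178,.008),"lamp",S(214,279,0),"lamptop",S(210,208,.064))
print("pulley",np.mean([S(*q,.008) for q in[(493,316),(518,263),(582,277),(568,319)]],0))
print("roller",np.mean([S(*q,.052) for q in[(238,401),(304,409),(287,303),(348,310)]],0))
plan((399,-339,100,31),(399,-339,27,31))
E
```

```text
eye [ 405.28389306 -332.30674049] stud [ 580.67219389 -356.47037875] lamp [ 610.51409661 -234.81664077] lamptop [ 610.80537782 -228.73092168]
pulley [460.21375028 -64.55526538]
roller [652.5301225  -81.13080441]
t 0.1 at [ 155.1 -604.8  221.7] yaw 14.4 tilt [-0.0002  0.0019] open 1.0 F [ 0.4 -0.5 -0.6] q [-86.  30.  82.  -0.  68. -10.]
(399, -339, 100, 31) shift [ 302.2 -196.7  122.1] wz -16.6
(399, -339, 27, 31) shift [ 302.2 -196.6  195.1] wz -16.6
```

```bash
python3 -m jog '[[[25,-16,10],[0,0,-2],0],[[60,-40,20],[0,0,-5],0],[[95,-62,35],[0,0,-8],0],[[130,-85,50],[0,0,-11],0],[[165,-107,65],[0,0,-13],0],[[200,-130,75],[0,0,-15],0],[[235,-153,80],[0,0,-16],0],[[265,-172,85],[0,0,-16.6],0],[[288,-188,90],[0,0,-16.6],0],[[302,-196.5,92],[0,0,-16.6],0],[[302,-196.5,92],[0,0,-16.6],0],[[302,-196.5,92],[0,0,-16.6],0]]'
python3 - <<'E'
from h import *
im=cv2.imread("pics/scene0.png");g=im.min(2)
m=np.zeros_like(g);m[270:410,292:480]=(g[270:410,292:480]>120)*255
for c in cv2.findContours(m,cv2.RETR_EXTERNAL,cv2.CHAIN_APPROX_NONE)[0]:
    if cv2.contourArea(c)<200: continue
    W=np.array([plane("scene",p[0]+0.0,0.010) for p in c],np.float32)
    r=cv2.minAreaRect(W*1000); print(np.round(c.mean((0,1))),np.round(r[0],1),np.round(r[1],1),round(r[2],1))
plan((399,-339,27,31))
for n in("scene","top"):cv2.imwrite(f"pics/{n}1.png",vision.capture(n)[:,:,::-1])
a=cv2.imread("pics/scene1.png")[80:230,180:380];b=cv2.imread("pics/top1.png")[210:360,400:600]
cv2.imwrite("pics/d.png",cv2.resize(np.hstack([a,b]),(0,0),fx=2,fy=2,interpolation=cv2.INTER_CUBIC))
E
```

```text
time_s: 1.1
position: [0.3993, -0.3394, 0.1302]
tcp_rot: [[0.856, 0.517, -0.001], [0.517, -0.856, 0.0], [-0.0, -0.001, -1.0]]
force: [0.2, -0.6, 0.2]
opening: 0.997
[362. 404.] [691.2 312.2] [27.1 56.5] 47.4
[386. 370.] [614.1 294.9] [62.2 67.7] 47.6
[429. 345.] [515. 310.] [62.8 61.3] 81.0
[341. 324.] [594.2 165.6] [105.2  49.7] 81.3
[382. 302.] [494.3 181. ] [38.1 47.8] 47.8
t 1.1 at [ 399.3 -339.4  130.2] yaw 31.1 tilt [-0.0007  0.0002] open 0.997 F [ 0.2 -0.6  0.2] q [-53.  30. 102.  -0.  48.   6.]
(399, -339, 27, 31) shift [ -0.   -0.4 103.2] wz 0.1
```

View pics/d.png

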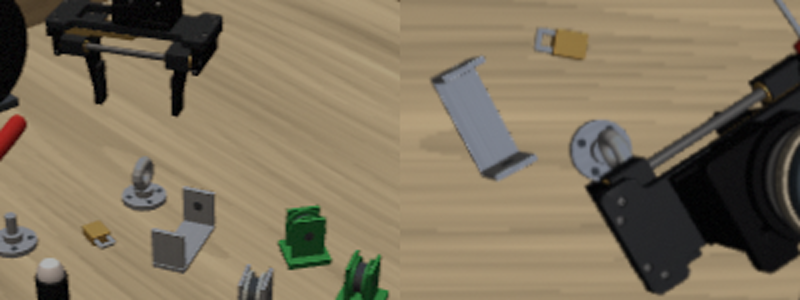

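```bash
python3 - <<'E'
from h import *
print("tip via scene",plane("scene",(249,136),.130)*1000,"proj of TCP",proj("scene",(.3993,-.3394,.1302)))
for n,boxes in dict(top=dict(eye=(475,262,530,310),stud=(490,165,535,210),pul=(325,228,378,275),lamp=(425,145,465,185)),scene=dict(eye=(235,150,270,187),stud=(170,182,204,212),pul=(290,205,326,250),lamp=(192,203,222,242))).items():
    im=cv2.imread(f"pics/{n}0.png")
    for k,(a,b,c,d) in boxes.items():
        h=cv2.cvtColor(im[b:d,a:c],cv2.COLOR_BGR2HSV).astype(int)
        m=((h[...,2]<70) if k=="lamp" else (h[...,1]<55)|((h[...,0]>95)&(h[...,0]<140))).astype(np.uint8)
        m=cv2.morphologyEx(m,cv2.MORPH_CLOSE,np.ones((3,3)))
        q=max(cv2.findContours(m,0,1)[0],key=cv2.contourArea)
        x,y,w,hh=cv2.boundingRect(q); print(n,k,"box",x+a,y+b,x+a+w,y+b+hh)
E
```

```text
tip via scene [ 412.04201847 -324.20782359] proj of TCP [249.23577507 131.84167382]
top eye box 485 270 518 301
top stud box 496 172 527 203
top pul box 332 233 372 272
top lamp box 430 155 454 178
scene eye box 241 158 264 185
scene stud box 175 186 199 209
scene pul box 293 212 322 248
scene lamp box 198 216 215 239
```

```bash
python3 -m jog '[[[0,0,25],[0,0,0],0],[[0,0,55],[0,0,0],0],[[0,0,80],[0,0,0],0],[[0,0,95],[0,0,0],0],[[0,0,102],[0,0,0],0],[[0,0,102],[0,0,0],0],[[0,0,102],[0,0,0],0.5],[[0,0,102],[0,0,0],1],[[0,0,102],[0,0,0],1],[[0,0,102],[0,0,0],1],[[0,0,102],[0,0,0],1],[[0,0,102],[0,0,0],1]]'; python3 -m jog '[[[0,0,0],[0,0,0],1],[[0,0,0],[0,0,0],1],[[0,0,0],[0,0,0],1],[[0,0,0],[0,0,0],1],[[0,0,0],[0,0,0],1],[[0,0,0],[0,0,0],1]]'
python3 - <<'E'
from h import *
plan((614,297,150,31),(614,297,38,31))
E
```

```text
time_s: 2.2
position: [0.3992, -0.3403, 0.0291]
tcp_rot: [[0.857, 0.515, 0.001], [0.515, -0.857, -0.001], [0.0, 0.001, -1.0]]
force: [-0.4, -0.2, -0.3]
opening: 0.633
time_s: 2.7
position: [0.3987, -0.3398, 0.0285]
tcp_rot: [[0.857, 0.515, -0.001], [0.515, -0.857, 0.001], [-0.0, -0.001, -1.0]]
force: [-1.5, 1.2, 0.9]
opening: 0.173
t 2.7 at [ 398.7 -339.8   28.5] yaw 31.0 tilt [-0.0006  0.0007] open 0.173 F [-1.5  1.2  0.9] q [-53.  41. 105.  -0.  35.   6.]
(614, 297, 150, 31) shift [ 512.3 -435.3 -121.2] wz -0.0
(614, 297, 38, 31) shift [ 512.3 -435.2   -9.2] wz -0.0
```

```bash
python3 -m jog '[[[0,0,-8],[0,0,0],1],[[0,0,-25],[0,0,0],1],[[0,0,-55],[0,0,0],1],[[0,0,-90],[0,0,0],1],[[10,-8,-115],[0,0,0],1],[[30,-25,-125],[0,0,0],1],[[55,-47,-130],[0,0,0],1],[[82,-70,-130],[0,0,0],1],[[109,-93,-130],[0,0,0],1],[[137,-116,-130],[0,0,0],1],[[165,-140,-130],[0,0,0],1],[[192,-163,-130],[0,0,0],1]]'; python3 -m jog '[[[27,-23,0],[0,0,0],1],[[54,-46,0],[0,0,0],1],[[81,-69,0],[0,0,0],1],[[108,-92,0],[0,0,0],1],[[135,-115,0],[0,0,0],1],[[162,-138,0],[0,0,0],1],[[189,-161,0],[0,0,0],1],[[216,-184,0],[0,0,0],1],[[243,-207,0],[0,0,0],1],[[268,-228,0],[0,0,0],1],[[288,-245,0],[0,0,0],1],[[304,-258,0],[0,0,0],1]]'
python3 - <<'E'
from h import *
plan((614,297,80,31),(614,297,39,31))
E
```

```text
time_s: 3.7
position: [0.4791, -0.0994, 0.1585]
tcp_rot: [[0.858, 0.514, -0.001], [0.514, -0.858, 0.001], [-0.001, -0.001, -1.0]]
force: [0.1, -0.8, -2.9]
opening: 0.148
time_s: 4.7
position: [0.6068, 0.2787, 0.1579]
tcp_rot: [[0.857, 0.516, -0.002], [0.516, -0.857, 0.0], [-0.001, -0.001, -1.0]]
force: [0.5, -0.1, -3.7]
opening: 0.151
t 4.7 at [606.8 278.7 157.9] yaw 31.1 tilt [-0.0017  0.0003] open 0.151 F [ 0.5 -0.1 -3.7] q [15. 38. 79.  0. 64. 74.]
(614, 297, 80, 31) shift [ 15.7 -11.9  77.8] wz 0.1
(614, 297, 39, 31) shift [ 15.8 -11.9 118.8] wz 0.1
```

```bash
python3 -m jog '[[[8,-6,10],[0,0,0],1],[[15.8,-12,30],[0,0,0],1],[[15.8,-12,60],[0,0,0],1],[[15.8,-12,85],[0,0,0],1],[[15.8,-12,100],[0,0,0],1],[[15.8,-12,108],[0,0,0],1],[[15.8,-12,113],[0,0,0],1],[[15.8,-12,116],[0,0,0],1],[[15.8,-12,117.5],[0,0,0],1],[[15.8,-12,118.5],[0,0,0],1],[[15.8,-12,119],[0,0,0],1],[[15.8,-12,119],[0,0,0],1]]'
```

```text
time_s: 5.7
position: [0.6156, 0.2946, 0.0405]
tcp_rot: [[0.857, 0.515, 0.002], [0.515, -0.857, 0.0], [0.002, 0.0, -1.0]]
force: [-0.5, 0.1, -4.7]
opening: 0.149
```

```bash
python3 -m jog '[[[0,0,1],[0,0,0],1],[[0,0,1.5],[0,0,0],1],[[0,0,1.5],[0,0,0],0.8],[[0,0,1.5],[0,0,0],0.5],[[0,0,1.5],[0,0,0],0.4],[[0,0,1.5],[0,0,0],0.4],[[0,0,1.5],[0,0,0],0.4],[[0,0,-5],[0,0,0],0.4],[[0,0,-25],[0,0,0],0.3],[[0,0,-55],[0,0,0],0],[[0,0,-90],[0,0,0],0],[[0,0,-110],[0,0,0],0]]'
python3 - <<'E'
from h import *
plan((612,-232,150,31),(612,-232,17,31),(648,-86,150,33))
E
```

```text
time_s: 6.7
position: [0.6166, 0.2951, 0.1537]
tcp_rot: [[0.857, 0.515, 0.005], [0.515, -0.857, 0.002], [0.005, 0.001, -1.0]]
force: [0.5, -0.5, 0.1]
opening: 0.797
t 6.7 at [616.6 295.1 153.7] yaw 31.0 tilt [0.005  0.0016] open 0.797 F [ 0.5 -0.5  0.1] q [16. 39. 77.  0. 64. 75.]
(612, -232, 150, 31) shift [-275.2  449.6    2.8] wz -0.0
(612, -232, 17, 31) shift [-275.9  449.4  135.8] wz -0.0
(648, -86, 150, 33) shift [-169.2  342.9    3.3] wz -2.0
```

```bash
python3 -m jog '[[[-8,16,0],[0,0,0],0],[[-24,48,0],[0,0,-1],0],[[-41,83,0],[0,0,-2],0],[[-58,118,0],[0,0,-2.4],0],[[-75,153,0],[0,0,-2.4],0],[[-92,188,0],[0,0,-2.4],0],[[-109,223,0],[0,0,-2.4],0],[[-126,257,0],[0,0,-2.4],0],[[-143,290,0],[0,0,-2.4],0],[[-156,318,0],[0,0,-2.4],0],[[-165,335,0],[0,0,-2.4],0],[[-169,343,10],[0,0,-2.4],0]]'
python3 - <<'E'
from h import *
plan((648.3,-86,15,33.4))
vision.capture("top")
cv2.imwrite("pics/e.png",cv2.resize(vision.capture("scene")[200:440,180:500,::-1],(0,0),fx=2,fy=2,interpolation=cv2.INTER_CUBIC))
E
```

```text
time_s: 7.7
position: [0.6486, -0.0906, 0.1419]
tcp_rot: [[0.837, 0.547, 0.006], [0.547, -0.837, -0.003], [0.004, 0.005, -1.0]]
force: [0.1, -0.6, 0.1]
opening: 1.002
t 7.7 at [648.6 -90.6 141.9] yaw 33.2 tilt [ 0.0059 -0.0026] open 1.002 F [ 0.1 -0.6  0.1] q [-18.  38.  82.  -0.  60.  39.]
(648.3, -86, 15, 33.4) shift [  1.8  -4.7 126.9] wz -0.2
```

View pics/e.png

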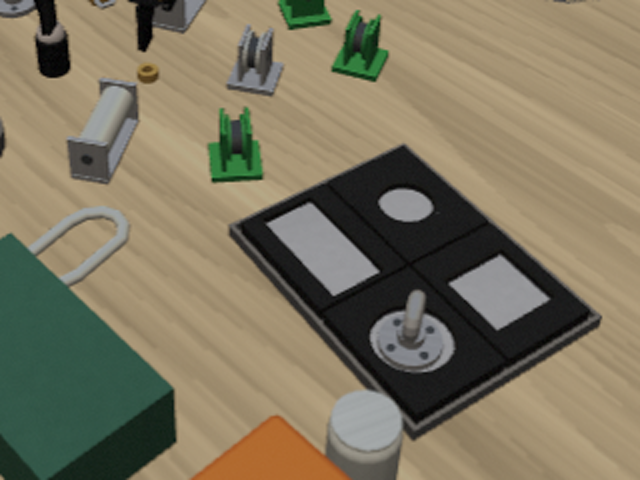

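```bash
python3 -m jog '[[[0,0,15],[0,0,0],0],[[0,0,30],[0,0,0],0],[[0,0,40],[0,0,0],0],[[0,0,40],[0,0,0],0]]'
python3 - <<'E'
from h import *
plan((648.3,-86,15,33.4))
E
```

```text
time_s: 8.13
position: [0.6443, -0.0841, 0.0968]
tcp_rot: [[0.834, 0.552, -0.006], [0.552, -0.834, 0.002], [-0.004, -0.005, -1.0]]
force: [-0.7, 0.8, -0.9]
opening: 1.002
t 8.13 at [644.3 -84.1  96.8] yaw 33.5 tilt [-0.006   0.0023] open 1.002 F [-0.7  0.8 -0.9] q [-17.  41.  84.   0.  56.  39.]
(648.3, -86, 15, 33.4) shift [ 2.6  4.3 81.8] wz 0.1
```

```bash
python3 -m jog '[[[1,1,15],[0,0,0],0],[[1,1,40],[0,0,0],0],[[1,1,60],[0,0,0],0],[[1,1,74],[0,0,0],0],[[1,1,82],[0,0,0],0],[[1,1,82],[0,0,0],0],[[1,1,82],[0,0,0],0.5],[[1,1,82],[0,0,0],1],[[1,1,82],[0,0,0],1],[[1,1,82],[0,0,0],1],[[1,1,82],[0,0,0],1],[[1,1,82],[0,0,0],1]]'; python3 -m jog '[[[0,0,0],[0,0,0],1],[[0,0,0],[0,0,0],1],[[0,0,0],[0,0,0],1],[[0,0,0],[0,0,0],1]]'
python3 - <<'E'
from h import *
plan((594,167,150,81),(594,167,27,81))
E
```

```text
time_s: 9.13
position: [0.6482, -0.087, 0.0181]
tcp_rot: [[0.835, 0.55, 0.001], [0.55, -0.835, -0.0], [0.001, 0.001, -1.0]]
force: [-0.2, 0.0, 0.8]
opening: 0.63
time_s: 9.47
position: [0.6482, -0.0871, 0.0176]
tcp_rot: [[0.835, 0.55, 0.001], [0.55, -0.835, -0.0], [0.0, 0.001, -1.0]]
force: [-0.2, -0.1, 0.3]
opening: 0.381
t 9.47 at [648.2 -87.1  17.6] yaw 33.4 tilt [ 0.0005 -0.0004] open 0.381 F [-0.2 -0.1  0.3] q [-17.  47.  85.  -0.  47.  39.]
(594, 167, 150, 81) shift [  94.6 -241.9 -132.5] wz -47.6
(594, 167, 27, 81) shift [  94.6 -242.    -9.5] wz -47.6
```

```bash
python3 -m jog '[[[0,0,0],[0,0,0],1],[[0,0,0],[0,0,0],1],[[0,0,-8],[0,0,0],1],[[0,0,-22],[0,0,0],1],[[0,0,-45],[0,0,0],1],[[0,0,-70],[0,0,0],1],[[2,-6,-92],[0,0,-1],1],[[8,-20,-105],[0,0,-5],1],[[16,-41,-110],[0,0,-10],1],[[25,-64,-110],[0,0,-15],1],[[34,-87,-110],[0,0,-20],1],[[43,-110,-110],[0,0,-25],1]]'; python3 - <<'E'
from h import *
plan((594,167,128,81),(594,167,27.6,81))
E
```

```text
time_s: 10.47
position: [0.6226, 0.0298, 0.1287]
tcp_rot: [[0.521, 0.853, 0.0], [0.853, -0.521, 0.0], [0.0, -0.0, -1.0]]
force: [-0.1, 0.3, -3.6]
opening: 0.384
t 10.47 at [622.6  29.8 128.7] yaw 58.6 tilt [0.0002 0.0003] open 0.384 F [-0.1  0.3 -3.6] q [-8. 37. 87.  0. 56. 24.]
(594, 167, 128, 81) shift [102.2 -95.9   0.8] wz -22.4
(594, 167, 27.6, 81) shift [102.2 -95.9 101.2] wz -22.4
```

```bash
python3 -m jog '[[[14,-13,0],[0,0,-4],1],[[30,-28,0],[0,0,-9],1],[[46,-43,0],[0,0,-14],1],[[62,-58,0],[0,0,-18],1],[[76,-72,0],[0,0,-21],1],[[88,-83,0],[0,0,-22],1],[[96,-91,0],[0,0,-22.4],1],[[101,-95.5,5],[0,0,-22.4],1],[[102,-97,20],[0,0,-22.4],1],[[102,-97,40],[0,0,-22.4],1],[[102,-97,58],[0,0,-22.4],1],[[102,-97,70],[0,0,-22.4],1]]'; python3 -m jog '[[[0,0,4],[0,0,0],1],[[0,0,6],[0,0,0],1],[[0,0,6],[0,0,0],1]]';python3 - <<'E'
from h import *
plan((594,167,27.6,81))
E
```

```text
time_s: 11.47
position: [0.5934, 0.1658, 0.0559]
tcp_rot: [[0.161, 0.987, -0.002], [0.987, -0.161, -0.001], [-0.001, -0.002, -1.0]]
force: [0.1, -0.2, -4.5]
opening: 0.382
time_s: 11.72
position: [0.5946, 0.1661, 0.0515]
tcp_rot: [[0.161, 0.987, 0.0], [0.987, -0.161, -0.0], [-0.0, 0.0, -1.0]]
force: [-1.1, -0.6, -3.4]
opening: 0.381
t 11.72 at [594.6 166.1  51.5] yaw 80.7 tilt [ 0.0002 -0.    ] open 0.381 F [-1.1 -0.6 -3.4] q [ 5. 43. 90. -0. 47. 15.]
(594, 167, 27.6, 81) shift [ 0.8 -0.7 23.9] wz -0.3
```

```bash
python3 -m jog '[[[1,-0.5,5],[0,0,0],1],[[1,-0.5,11],[0,0,0],1],[[1,-0.5,16],[0,0,0],1],[[1,-0.5,20],[0,0,0],1],[[1,-0.5,22.5],[0,0,0],1],[[1,-0.5,24],[0,0,0],1],[[1,-0.5,24.5],[0,0,0],1],[[1,-0.5,24.5],[0,0,0],1],[[1,-0.5,24.5],[0,0,0],0.5],[[1,-0.5,24.5],[0,0,0],0.3],[[1,-0.5,24.5],[0,0,0],0.3],[[1,-0.5,24.5],[0,0,0],0.3]]'; python3 -m jog '[[[0,0,0],[0,0,0],0.3],[[0,0,-10],[0,0,0],0.3],[[0,0,-30],[0,0,0],0.3],[[0,0,-60],[0,0,0],0],[[0,0,-85],[0,0,0],0],[[0,0,-100],[0,0,0],0]]';python3 - <<'E'
from h import *
plan((458,-70,128,33.4),(458,-70,20,33.4))
E
```

```text
time_s: 12.72
position: [0.5946, 0.1675, 0.0273]
tcp_rot: [[0.16, 0.987, 0.002], [0.987, -0.16, 0.0], [0.0, 0.001, -1.0]]
force: [1.1, 0.1, 0.3]
opening: 0.6
time_s: 13.22
position: [0.5955, 0.1677, 0.1306]
tcp_rot: [[0.16, 0.987, 0.005], [0.987, -0.16, 0.001], [0.001, 0.005, -1.0]]
force: [0.1, 0.0, -0.2]
opening: 0.846
t 13.22 at [595.5 167.7 130.6] yaw 80.8 tilt [0.0048 0.0006] open 0.846 F [ 0.1  0.  -0.2] q [ 5. 36. 88.  0. 56. 15.]
(458, -70, 128, 33.4) shift [-256.7  -97.6    1.8] wz 47.4
(458, -70, 20, 33.4) shift [-256.8  -98.1  109.8] wz 47.4
```

```bash
python3 -m jog '[[[-12,-5,0],[0,0,3],0],[[-36,-14,0],[0,0,8],0],[[-65,-25,0],[0,0,14],0],[[-95,-36,0],[0,0,20],0],[[-125,-47.5,0],[0,0,26],0],[[-155,-59,0],[0,0,32],0],[[-184,-70,0],[0,0,37],0],[[-210,-80,0],[0,0,42],0],[[-231,-88,0],[0,0,45],0],[[-246,-93.5,2],[0,0,47],0],[[-254,-97,8],[0,0,47.4],0],[[-257,-98,18],[0,0,47.4],0]]'; python3 -m jog '[[[0,0,15],[0,0,0],0],[[0,0,25],[0,0,0],0],[[0,0,30],[0,0,0],0],[[0,0,30],[0,0,0],0]]';python3 - <<'E'
from h import *
plan((457.7,-70.3,22,33.4))
E
```

```text
time_s: 14.22
position: [0.4563, -0.0719, 0.1099]
tcp_rot: [[0.836, 0.549, 0.003], [0.549, -0.836, -0.001], [0.002, 0.002, -1.0]]
force: [1.0, -0.3, -0.4]
opening: 1.001
time_s: 14.55
position: [0.4556, -0.07, 0.0782]
tcp_rot: [[0.835, 0.551, -0.002], [0.551, -0.835, 0.001], [-0.001, -0.002, -1.0]]
force: [0.4, -0.8, -1.0]
opening: 1.0
t 14.55 at [455.6 -70.   78.2] yaw 33.4 tilt [-0.0017  0.0008] open 1.0 F [ 0.4 -0.8 -1. ] q [-23.  33. 112.   0.  35.  34.]
(457.7, -70.3, 22, 33.4) shift [ 1.7  1.5 56.2] wz 0.0
```

```bash
python3 -m jog '[[[1.5,1,10],[0,0,0],0],[[1.5,1,28],[0,0,0],0],[[1.5,1,44],[0,0,0],0],[[1.5,1,53],[0,0,0],0],[[1.5,1,56],[0,0,0],0],[[1.5,1,56],[0,0,0],0.3],[[1.5,1,56],[0,0,0],0.6],[[1.5,1,56],[0,0,0],1],[[1.5,1,56],[0,0,0],1],[[1.5,1,56],[0,0,0],1],[[1.5,1,56],[0,0,0],1],[[1.5,1,56],[0,0,0],1]]'; python3 -m jog '[[[0,0,0],[0,0,0],1],[[0,0,0],[0,0,0],1],[[0,0,0],[0,0,0],1],[[0,0,0],[0,0,0],1],[[0,0,0],[0,0,0],1],[[0,0,0],[0,0,0],1]]';python3 - <<'E'
from h import *
plan((515,311.5,152,81),(515,311.5,32,81))
E
```

```text
time_s: 15.55
position: [0.4579, -0.0706, 0.0234]
tcp_rot: [[0.835, 0.55, 0.001], [0.55, -0.835, -0.0], [0.0, 0.001, -1.0]]
force: [-0.5, 0.2, -0.3]
opening: 0.555
time_s: 16.05
position: [0.4578, -0.0705, 0.0231]
tcp_rot: [[0.835, 0.55, 0.0], [0.55, -0.835, -0.0], [0.0, 0.0, -1.0]]
force: [-0.6, -0.4, 0.9]
opening: 0.344
t 16.05 at [457.8 -70.5  23.1] yaw 33.4 tilt [ 0. -0.] open 0.344 F [-0.6 -0.4  0.9] q [-23.  39. 114.  -0.  27.  34.]
(515, 311.5, 152, 81) shift [ 257.9 -287.6 -128.9] wz -47.6
(515, 311.5, 32, 81) shift [ 257.9 -287.6   -8.9] wz -47.6
```

```bash
python3 -m jog '[[[0,0,-6],[0,0,0],1],[[0,0,-20],[0,0,0],1],[[0,0,-45],[0,0,0],1],[[2,-2,-72],[0,0,-1],1],[[10,-11,-95],[0,0,-3],1],[[26,-29,-107],[0,0,-7],1],[[48,-53,-110],[0,0,-12],1],[[72,-80,-110],[0,0,-17],1],[[96,-107,-110],[0,0,-22],1],[[120,-134,-110],[0,0,-27],1],[[144,-161,-110],[0,0,-32],1],[[168,-187,-110],[0,0,-37],1]]'; python3 - <<'E'
from h import *
plan((515,311.5,133,81),(515,311.5,33,81))
E
```

```text
time_s: 17.05
position: [0.4938, 0.1799, 0.1327]
tcp_rot: [[0.332, 0.943, -0.002], [0.943, -0.332, -0.0], [-0.001, -0.002, -1.0]]
force: [0.3, -0.7, -5.2]
opening: 0.344
t 17.05 at [493.8 179.9 132.7] yaw 70.6 tilt [-0.0024 -0.0003] open 0.344 F [ 0.3 -0.7 -5.2] q [  8.  30. 101.   0.  49.  27.]
(515, 311.5, 133, 81) shift [131.2 -23.7  -0.4] wz -10.4
(515, 311.5, 33, 81) shift [131.3 -23.4  99.6] wz -10.4
```

```bash
python3 -m jog '[[[25,-5,0],[0,0,-3],1],[[48,-9,0],[0,0,-6],1],[[70,-13,0],[0,0,-8],1],[[90,-17,0],[0,0,-9.5],1],[[107,-20.5,0],[0,0,-10.4],1],[[120,-23,0],[0,0,-10.4],1],[[128,-24.5,3],[0,0,-10.4],1],[[132,-25.5,12],[0,0,-10.4],1],[[132,-25.5,30],[0,0,-10.4],1],[[132,-25.5,50],[0,0,-10.4],1],[[132,-25.5,65],[0,0,-10.4],1],[[132,-25.5,72],[0,0,-10.4],1]]'; python3 -m jog '[[[0,0,2],[0,0,0],1],[[0,0,2],[0,0,0],1],[[0,0,2],[0,0,0],1]]';python3 - <<'E'
from h import *
plan((515,311.5,33,81))
E
```

```text
time_s: 18.05
position: [0.5133, 0.3092, 0.058]
tcp_rot: [[0.161, 0.987, -0.006], [0.987, -0.161, -0.003], [-0.004, -0.005, -1.0]]
force: [-0.3, -0.5, -4.0]
opening: 0.344
time_s: 18.3
position: [0.5161, 0.3108, 0.0595]
tcp_rot: [[0.161, 0.987, 0.001], [0.987, -0.161, 0.0], [0.0, 0.001, -1.0]]
force: [0.1, -0.2, -4.0]
opening: 0.345
t 18.3 at [516.1 310.8  59.5] yaw 80.7 tilt [0.001  0.0003] open 0.345 F [ 0.1 -0.2 -4. ] q [20. 41. 92. -0. 46. 30.]
(515, 311.5, 33, 81) shift [ 0.5 -1.3 26.5] wz -0.3
```

```bash
python3 -m jog '[[[0.5,-1,6],[0,0,0],1],[[0.5,-1,13],[0,0,0],1],[[0.5,-1,19],[0,0,0],1],[[0.5,-1,23],[0,0,0],1],[[0.5,-1,25.5],[0,0,0],1],[[0.5,-1,26.5],[0,0,0],1],[[0.5,-1,27],[0,0,0],1],[[0.5,-1,27],[0,0,0],1],[[0.5,-1,27],[0,0,0],0.5],[[0.5,-1,27],[0,0,0],0.4],[[0.5,-1,27],[0,0,0],0.4],[[0.5,-1,27],[0,0,0],0.4]]'; python3 -m jog '[[[0,0,0],[0,0,0],0.4],[[0,0,-10],[0,0,0],0.4],[[0,0,-30],[0,0,0],0.4],[[0,0,-60],[0,0,0],0.4],[[0,0,-85],[0,0,0],0],[[0,0,-100],[0,0,0],0],[[0,0,-100],[0,0,0],0],[[0,0,-100],[0,0,0],0]]';python3 - <<'E'
from h import *
plan((612,-232,133,31),(612,-232,17,31))
E
```

```text
time_s: 19.3
position: [0.5152, 0.3119, 0.0322]
tcp_rot: [[0.16, 0.987, 0.001], [0.987, -0.16, 0.0], [0.001, 0.001, -1.0]]
force: [0.6, 0.8, -0.8]
opening: 0.548
time_s: 19.97
position: [0.5153, 0.3119, 0.1334]
tcp_rot: [[0.16, 0.987, 0.003], [0.987, -0.16, 0.001], [0.001, 0.002, -1.0]]
force: [-0.1, -0.1, -0.5]
opening: 0.819
t 19.97 at [515.3 311.9 133.4] yaw 80.8 tilt [0.0027 0.001 ] open 0.819 F [-0.1 -0.1 -0.5] q [21. 35. 90. -0. 55. 30.]
(612, -232, 133, 31) shift [-5.213e+02  1.827e+02  1.000e-01] wz 49.8
(612, -232, 17, 31) shift [-521.5  182.4  116.1] wz 49.8
```

```bash
python3 -m jog '[[[-12,4,0],[0,0,0],0],[[-36,13,0],[0,0,0],0],[[-68,24,0],[0,0,0],0],[[-103,36,0],[0,0,0],0],[[-138,48.5,0],[0,0,0],0],[[-174,61,0],[0,0,0],0],[[-210,73.5,0],[0,0,0],0],[[-246,86,0],[0,0,0],0],[[-282,99,0],[0,0,0],0],[[-318,111.5,0],[0,0,0],0],[[-354,124,0],[0,0,0],0],[[-390,137,0],[0,0,0],0]]'; python3 -m jog '[[[-33,11.5,0],[0,0,0],0],[[-63,22,0],[0,0,0],0],[[-88,31,0],[0,0,0],0],[[-108,38,0],[0,0,0],0],[[-121,42.5,0],[0,0,0],0],[[-129,45,0],[0,0,0],0],[[-131,46,5],[0,0,0],0],[[-131,46,12],[0,0,0],0],[[-131,46,18],[0,0,0],0],[[-131,46,20],[0,0,0],0],[[-131,46,20],[0,0,0],0],[[-131,46,20],[0,0,0],0]]'; python3 - <<'E'
from h import *
plan((611.5,-232,17,81))
E
```

```text
time_s: 20.97
position: [0.5855, -0.0977, 0.1301]
tcp_rot: [[0.161, 0.987, -0.004], [0.987, -0.161, 0.001], [0.001, -0.004, -1.0]]
force: [0.9, 0.8, -0.6]
opening: 1.003
time_s: 21.97
position: [0.6115, -0.2308, 0.1117]
tcp_rot: [[0.159, 0.987, -0.001], [0.987, -0.159, 0.001], [0.0, -0.001, -1.0]]
force: [0.6, -0.4, 0.1]
opening: 1.002
t 21.97 at [ 611.5 -230.8  111.7] yaw 80.8 tilt [-0.0008  0.0006] open 1.002 F [ 0.6 -0.4  0.1] q [-30.  40.  83.   0.  57. -21.]
(611.5, -232, 17, 81) shift [-1.2  0.2 94.7] wz -0.2
```

```bash
python3 -m jog '[[[-1,0,12],[0,0,0],0],[[-1,0,35],[0,0,0],0],[[-1,0,60],[0,0,0],0],[[-1,0,80],[0,0,0],0],[[-1,0,91],[0,0,0],0],[[-1,0,95],[0,0,0],0],[[-1,0,95],[0,0,0],0.3],[[-1,0,95],[0,0,0],0.6],[[-1,0,95],[0,0,0],1],[[-1,0,95],[0,0,0],1],[[-1,0,95],[0,0,0],1],[[-1,0,95],[0,0,0],1]]'; python3 -m jog '[[[0,0,0],[0,0,0],1],[[0,0,0],[0,0,0],1],[[0,0,0],[0,0,0],1],[[0,0,0],[0,0,0],1],[[0,0,0],[0,0,0],1],[[0,0,0],[0,0,0],1]]';python3 - <<'E'
from h import *
plan((494,182,137,81),(494,182,27,81))
E
```

```text
time_s: 22.97
position: [0.612, -0.2332, 0.0179]
tcp_rot: [[0.16, 0.987, 0.001], [0.987, -0.16, -0.001], [-0.001, 0.001, -1.0]]
force: [-0.4, 0.1, 0.1]
opening: 0.627
time_s: 23.47
position: [0.6116, -0.233, 0.0172]
tcp_rot: [[0.16, 0.987, 0.0], [0.987, -0.16, -0.0], [-0.0, 0.0, -1.0]]
force: [-0.1, 0.7, 0.7]
opening: 0.407
t 23.47 at [ 611.6 -233.    17.2] yaw 80.8 tilt [ 0.0001 -0.0001] open 0.407 F [-0.1  0.7  0.7] q [-31.  47.  85.   0.  47. -21.]
(494, 182, 137, 81) shift [ 390.7 -182.6 -119.9] wz -0.2
(494, 182, 27, 81) shift [ 390.7 -182.6   -9.9] wz -0.2
```

```bash
python3 -m jog '[[[0,0,-5],[0,0,0],1],[[0,0,-18],[0,0,0],1],[[0,0,-42],[0,0,0],1],[[3,-1,-72],[0,0,0],1],[[12,-6,-98],[0,0,0],1],[[30,-14,-115],[0,0,0],1],[[57,-27,-120],[0,0,0],1],[[90,-42,-120],[0,0,0],1],[[125,-58.5,-120],[0,0,0],1],[[160,-75,-120],[0,0,0],1],[[195,-91,-120],[0,0,0],1],[[230,-107.5,-120],[0,0,0],1]]'; python3 -m jog '[[[34,-16,0],[0,0,0],1],[[66,-31,0],[0,0,0],1],[[95,-44,0],[0,0,0],1],[[120,-56,0],[0,0,0],1],[[140,-65.5,0],[0,0,0],1],[[153,-71.5,0],[0,0,0],1],[[160,-74.5,6],[0,0,0],1],[[161,-75,22],[0,0,0],1],[[161,-75,45],[0,0,0],1],[[161,-75,64],[0,0,0],1],[[161,-75,75],[0,0,0],1],[[161,-75,78],[0,0,0],1]]';python3 -m jog '[[[0,0,2],[0,0,0],1],[[0,0,2],[0,0,0],1],[[0,0,2],[0,0,0],1]]'; python3 - <<'E'
from h import *
plan((494,182,27.5,81))
E
```

```text
time_s: 24.47
position: [0.5417, 0.0128, 0.1381]
tcp_rot: [[0.161, 0.987, 0.001], [0.987, -0.161, -0.0], [0.0, 0.001, -1.0]]
force: [0.2, -0.1, -1.4]
opening: 0.408
time_s: 25.47
position: [0.4931, 0.1816, 0.0574]
tcp_rot: [[0.161, 0.987, -0.004], [0.987, -0.161, -0.001], [-0.001, -0.003, -1.0]]
force: [0.3, -0.3, -1.8]
opening: 0.405
time_s: 25.72
position: [0.4949, 0.1822, 0.0578]
tcp_rot: [[0.161, 0.987, 0.002], [0.987, -0.161, 0.0], [0.0, 0.002, -1.0]]
force: [-0.1, 0.5, -2.0]
opening: 0.402
t 25.72 at [494.9 182.2  57.8] yaw 80.8 tilt [0.0017 0.0002] open 0.402 F [-0.1  0.5 -2. ] q [  8.  38. 104.  -0.  39.  17.]
(494, 182, 27.5, 81) shift [-0.3 -0.9 30.3] wz -0.2
```

```bash
python3 -m jog '[[[0,-0.5,6],[0,0,0],1],[[0,-0.5,14],[0,0,0],1],[[0,-0.5,21],[0,0,0],1],[[0,-0.5,26],[0,0,0],1],[[0,-0.5,29],[0,0,0],1],[[0,-0.5,30.5],[0,0,0],1],[[0,-0.5,31],[0,0,0],1],[[0,-0.5,31],[0,0,0],1],[[0,-0.5,31],[0,0,0],0.5],[[0,-0.5,31],[0,0,0],0.3],[[0,-0.5,31],[0,0,0],0.3],[[0,-0.5,31],[0,0,0],0.3]]'; python3 -m jog '[[[0,0,0],[0,0,0],0.3],[[0,0,-10],[0,0,0],0.3],[[0,0,-30],[0,0,0],0.3],[[0,0,-60],[0,0,0],0.3],[[0,0,-95],[0,0,0],0],[[0,0,-130],[0,0,0],0],[[-20,0,-150],[0,0,0],0],[[-55,0,-160],[0,0,0],0],[[-90,0,-160],[0,0,0],0],[[-125,0,-160],[0,0,0],0],[[-160,0,-160],[0,0,0],0],[[-195,0,-160],[0,0,0],0]]'; python3 -m jog '[[[-30,0,0],[0,0,0],0],[[-65,0,0],[0,0,0],0],[[-100,0,0],[0,0,0],0],[[-135,0,0],[0,0,0],0],[[-170,0,0],[0,0,0],0],[[-200,0,0],[0,0,0],0],[[-220,0,0],[0,0,0],0],[[-230,0,0],[0,0,0],0],[[-230,0,0],[0,0,0],0],[[-230,0,0],[0,0,0],0]]';python3 - <<'E'
from h import *
plan()
t=vision.capture("top");s=vision.capture("scene")
cv2.imwrite("pics/t9.png",t[:,:,::-1]);cv2.imwrite("pics/s9.png",s[:,:,::-1])
a=cv2.resize(t[125:275,95:275,::-1],(400,333),interpolation=cv2.INTER_CUBIC);b=cv2.resize(s[255:425,285:489,::-1],(400,333),interpolation=cv2.INTER_CUBIC)
cv2.imwrite("pics/f.png",np.hstack([a,b]))
E
```

```text
time_s: 26.72
position: [0.4938, 0.1824, 0.0259]
tcp_rot: [[0.16, 0.987, 0.0], [0.987, -0.16, 0.0], [0.0, 0.0, -1.0]]
force: [-0.1, 0.2, 0.7]
opening: 0.625
time_s: 27.72
position: [0.4618, -0.0115, 0.1869]
tcp_rot: [[0.16, 0.987, 0.001], [0.987, -0.16, -0.0], [-0.0, 0.001, -1.0]]
force: [1.5, -0.8, -0.6]
opening: 0.997
time_s: 28.55
position: [0.4251, -0.2365, 0.1861]
tcp_rot: [[0.161, 0.987, -0.0], [0.987, -0.161, 0.001], [0.001, -0.001, -1.0]]
force: [0.1, 0.1, 0.1]
opening: 0.998
t 28.55 at [ 425.1 -236.5  186.1] yaw 80.7 tilt [-0.0003  0.0011] open 0.998 F [0.1 0.1 0.1] q [-42.  23. 104.   0.  54. -33.]
```

View pics/f.png

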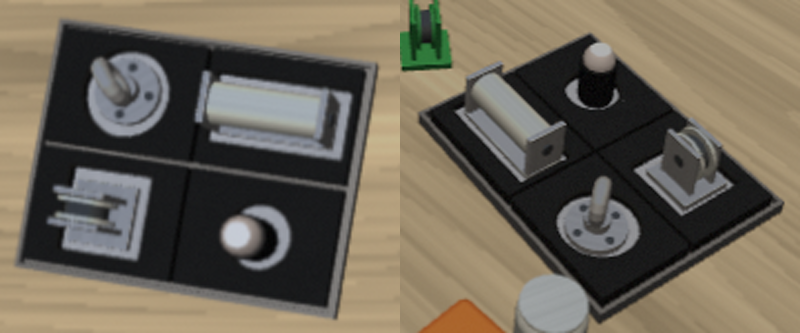

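View pics/s9.png

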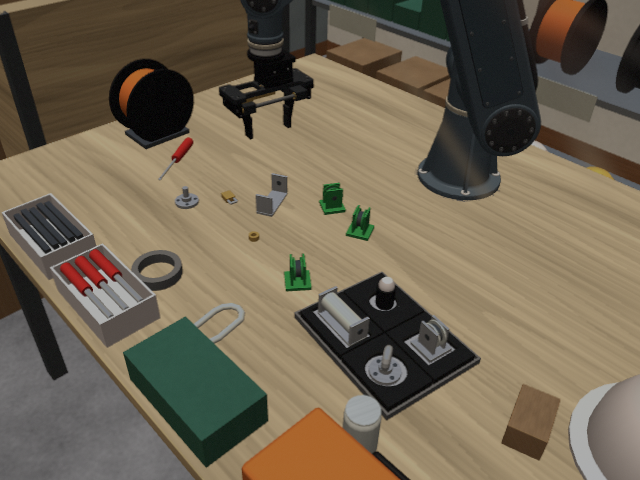

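```bash
python3 - <<'E'
from h import *
out=[]
yaw=np.radians(81);ux=np.array([np.cos(yaw),np.sin(yaw)]);uy=np.array([-ux[1],ux[0]])
for n,f,(x0,y0,x1,y1) in(("top","t9",(175,145,275,220)),("scene","s9",(300,275,400,350))):
    im=cv2.resize(cv2.imread(f"pics/{f}.png")[y0:y1,x0:x1],(0,0),fx=4,fy=4,interpolation=cv2.INTER_CUBIC)
    for z,c in((.062,(0,0,255)),(.010,(0,255,0)),(.016,(255,0,0))):
        for a in(-.05,.05):
            for b in(-.02,.02):
                xy=np.array([.594,.167])+a*ux+b*uy
                u=(proj(n,(*xy,z))-[x0,y0]+.5)*4-.5
                cv2.circle(im,tuple(int(round(v)) for v in u),3,c,1)
    out.append(im)
cv2.imwrite("pics/g.png",np.hstack(out))
E
```

```text
(no output)
```

View pics/g.png

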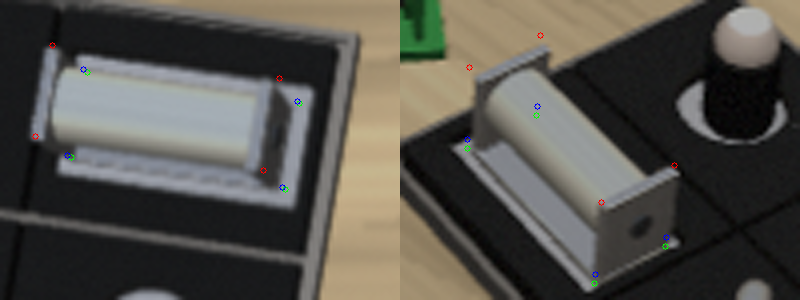

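The overlay shows the roller flat in its slot: cheek tops and base corners are within about 3 px of the prediction. In the scene picture the eye, pulley and lamp stand on their white floors. The bare frame (271,195) and stud (187,198) are at their starting pixels, so I'm handing in.

```bash
python3 -c "
from rig import bot
print(bot.hand_in(), bot.read_state()['time_s'])"
```

```text
the job is handed in; nothing more can be done
the job is handed in; nothing more can be done
```

I packed the eye plate, edge roller, floor pulley and marker lamp into their own recesses, one grasp each, and handed the job in after about 29 s of robot time. The hand-in reports no verdict.

**Final pictures:** All four parts stand upright on the white recess floors. The bare frame and bare stud show no visible movement, and the green look-alikes were left alone. The arm ended clear, with about 0.1 N at the wrist.

**Seating height:** The roller, pulley and lamp were released 1 to 2 mm either side of the floor height, judging by the tool's height at grasp and release. I took no height reading at the eye plate's release, so it rests on the pictures only.

**Checks that disagreed:**
- **Cameras:** The scene camera placed objects 5–9 mm from the top camera, except at the tray and lamp. I trusted the top camera, because a fingertip check in the scene view showed an offset the same way.
- **Roller overlay:** One end of the roller's cheek tops in the scene view was about 3 px off prediction. The frame's cheek tops had already measured about 97 mm apart instead of 100 mm, and the top view agreed to 1–2 px, so I put this down to reading error rather than tilt.

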